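Open the defibrillator trainer and switch it on

ROBOT

A 7-joint arm with a two-finger parallel gripper is mounted at the origin on the work surface. World frame = base frame: x ahead of the robot, y to its left, z up, the work surface at z = 0. Lengths are in m, angles in rad, forces in N, time in s.
With the tool pointing down it reaches from about 0.425 to 0.925 m from the base axis. Payload 6.8 kg.
Tool frame: the origin (TCP) lies at the very end of the fingers, on their centre line; the grasp point (between the pads) lies 19 mm behind it (r.tcp_to_grasp is the distance from the TCP to the grasp point, in m); z points along the fingers, y is the line along which they close (so a half turn about z gives the same grasp; the last joint's range is limited). The gripper opens to 85 mm and grips with 20 to 120 N. Pads are 22 mm wide; open, the fingers measure 114 mm over their backs; the gripper's body (76 mm by 85 mm) begins 54 mm behind the grasp point. The pads swing forward as they close: fully open they stand 13 mm farther back than shut.
Start: joints at [-1.278, 0.477, 0.022, 1.555, -0.011, 1.109, -0.083], TCP at [0.263, 0.622, 0.204] pointing down, gripper open.
Joint ranges: [-2.96, 2.96], [-0.34, 2.1], [-1.41, 1.46], [0.24, 2.44], [-1.37, 4.51], [0.17, 1.92], [-2.96, 2.96]. Speed limits (rad/s): [2.39, 2.39, 3.14, 3.14, 3.14, 3.14, 3.14].

INTERFACE

Orientations are given as a rotation vector (axis times angle).
In Python, from bench import r gives the robot as it stands.
- The arm moves only by the tool step_arm, never from a script. Its argument "moves" is a list of rows, each a list of 7 numbers: the shift along the tool's x, y, z in mm, then the turn, a rotation vector about the tool's x, y, z in rad, then the finger opening in mm, from 0 to 85.4. A call has 1 to 8 rows; each row is the pose to reach, as a shift and turn from the pose commanded when the call began, along the tool's axes at that moment; what a row does not reach only later rows make up. A row lasts 1/10 s, in which the tool goes at most 50 mm and 8.59 degrees, less where a joint would pass 70% of its speed; a pose out of reach is approached as far as the arm can. A call with a gripper value outside its range is refused whole. The fingers move at their own pace and stop on an object; "grip_force" is the grip in N (left out, the last holds). Time passes only in rows, so rows that repeat a pose let the fingers close. It gives the time, the measured TCP pose, the force, the opening and the grip force at its end, in the units of the state.
- r.get_obs(): the state, without advancing time (a new reading comes with each control period).
- r.grab_frame(name): name is "side" or "top"; returns a dict with "image" (400x640x3 uint8, red, green, blue), "depth" (400x640 float32, m along the optical axis (not along the pixel's ray), 0 where there is no reading), "mtx" (3x3 intrinsics, pixels), "rvec" (rotation vector, rad) and "tvec" (3), from world to camera coordinates, as OpenCV has them. Camera axes: x right, y down, z forward; pixel columns grow to the right and rows downward; lengths in m; the calibration is good to about 2 mm. A picture is of the moment at which its call begins.
- r.hand_in(): hands the job in; it is judged then, once.
The state is a dict: "clock": time; "joints": joint angles; "qvel": joint speeds; "tau": joint torques, N m; "tcp_pos": TCP position; "orientation": TCP orientation; "contact_force": force on the tool from outside, world axes, zero at the start; "moment": the same for the moment, N m; "grip_width": finger opening in m; "gripper_force": force on a finger pad.
Only numpy, scipy, OpenCV 4.12 (cv2) and the standard library are available. Lean on these libraries where they do the work, as an engineer would, in place of code of your own. Each camera call takes 0.05 s, during which the arm holds its last target. There are 200 camera calls.

TASK

Get the yellow-lidded defibrillator trainer ready for the next drill: press down the grey ribbed pad at the front of its closed lid so that the touch catch lets go, and take your hand off so that the lid springs ajar by itself. Then push the lid right back with a fingertip until it stays open on its own, and finally press the green power button fully down and let it come up again. Pick nothing up, never press the orange shock button, and leave the trainer and everything around it standing where they are.

Things in the scene. Friction and masses are not known exactly. Their poses are not given: they have to be found in the camera images.
- aed: the defibrillator trainer, loose, 3 kg: light grey shell 220 deep (x) by 260 wide (y), yellow band and lid. Origin: centre of its underside; x from its front to its hinge side, y to the left of one facing its front, z up. Deck under the lid 59 high, rim round it 78 high (front rim x -110 to -88); flat pouch at the back of the deck, 67 high. Black handle behind the hinge to x +154, 54 high.
- aed_lid (a joint): lid angle about the level hinge, rad: 0 closed and caught. Pressed, it stops at -0.03; the catch lets go near -0.018 (3 to 4 mm down, 4 to 5 N on the pad). Let go, it rises in about 1 s to 0.43 (front edge 82 mm up) and rests there. From there it turns freely to its stop at 1.85 (2 to 3 N at the edge), falls back if left before upright (1.57), stays open beyond. It does not catch again.
- catch_pad (a point): centre of the top of the grey ribbed press pad (36 by 76 mm) at the middle of the lid's front; 90.5 mm above the table when closed, 171 mm to the front of the hinge line. Its frame turns with the lid: z out of the lid's outer face, x towards the hinge, y along the hinge
- lid_edge (a point): middle of the lid's lower front edge, 197 mm from the hinge line; frame turns with the lid. The lid is a plate 252 mm wide and 10 mm thick (79 to 89 mm above the table when closed). A steel hook of the catch (16 mm wide, 13 mm high) hangs under the lid in the middle, 8 to 25 mm behind the edge.
- lid_hinge (a point): middle of the hinge line, fixed on the unit, 85 mm to +x of its centre and 82 mm above the table; the line runs along the frame's y, x points away from the front. A sprung steel lever on the unit's right edge (y -112 mm, from the hinge 60 mm to the front) lifts the lid ajar and then stays up, its end 105 mm above the table.
- power_top (a point): centre of the top of the green power button (round, 30 mm across), on the deck's left half for one facing the front, under the lid: 30 mm to the front of the unit's centre and 58 mm to the left (+y), top 71 mm above the table
- power (a joint): how far the green power button is pressed, m: 0 up, 0.005 fully down; sprung, about 5 N to push fully down, comes up by itself
- shock_top (a point): centre of the top of the orange shock button, same size and height as the green one, 58 mm to the right (-y) of the unit's centre line; must not be pressed
- shock (a joint): how far the orange shock button is pressed, m: 0 up, 0.005 fully down
- sanitiser: white hand sanitiser bottle with pump head, 62 x 88 mm, 214 mm tall; origin at the centre of its base; bystander
- resuscitator: clear bag-valve resuscitator with red ends lying on its side, 260 mm long, 120 mm across; origin under its middle at table height; bystander
- mask: clear blue face mask standing rim down, 120 mm across, 70 mm tall; origin at the centre of its underside; bystander
- marker: white whiteboard marker with a black cap, lying, 137 mm long, 19 mm thick; origin under its middle; bystander
- pen_tray: white tray with three markers, 155 x 84 x 24 mm; origin at the centre of its underside; bystander
- aid_case: red hard first-aid case with a white cross, 124 x 174 x 57 mm; origin at the centre of its underside; bystander
- splitter: black and orange three-way socket block, about 105 x 105 x 44 mm; origin at the centre of its underside; bystander

How it is judged:
By the outcome, as a careful person would: the job done as asked, in the order asked, and still so for the second after the job is handed in, with the robot touching nothing.
It also fails if it takes over 54 s, if anything falls off the work surface, if the arm or the gripper's body presses on something with over 40 N, if the wrist force passes 120 N, or if a joint passes its speed limit or range.

## Working session

There is one attempt and no reset: what is moved stays moved. The work goes in short steps, Python scripts to look and compute and a tool call to move; the robot and the scene stay as the last step left them, time stands still between calls to the robot, and variables do not carry over. Pictures are saved under pics/ and viewed, at most 10 in all, crops included, and the job is handed in when it is done.

Besides the shell and the picture viewer there is one more tool, called after "Call:" as name(argument=value, ...) on one line, values as JSON. step_arm: Moves the arm, as the interface text tells. Its arguments: {"type":"object","properties":{"moves":{"type":"array","items":{"type":"array","items":{"type":"number"}}},"grip_force":{"type":"number"}},"required":["moves"]}

```bash
mkdir -p pics; ls
python3 - <<'E'
from bench import r
import cv2,numpy as np
for n in("top","side"):
    f=r.grab_frame(n); cv2.imwrite(f"pics/{n}0.png",f["image"][:,:,::-1]); np.savez(f"pics/{n}0.npz",**f)
    R=cv2.Rodrigues(f["rvec"])[0]; print(n,-R.T@f["tvec"].ravel(),R[2])
o=r.get_obs(); print(o["clock"],o["tcp_pos"],o["orientation"],o["contact_force"],o["grip_width"])
E
```

```text
pics
top [ 0.25335157 -0.01788077  1.59140014] [ 0.17454198  0.0089792  -0.98460879]
side [-0.0297247  -0.75819557  1.2571366 ] [ 0.3745471   0.48504906 -0.79021635]
0.1 [0.2631983  0.62097329 0.20345132] [-6.25378109e-01 -3.07854497e+00  2.47475775e-03] [ 0.14137451 -0.58764479  0.06692374] 0.08554072590305735
```

View pics/top0.png

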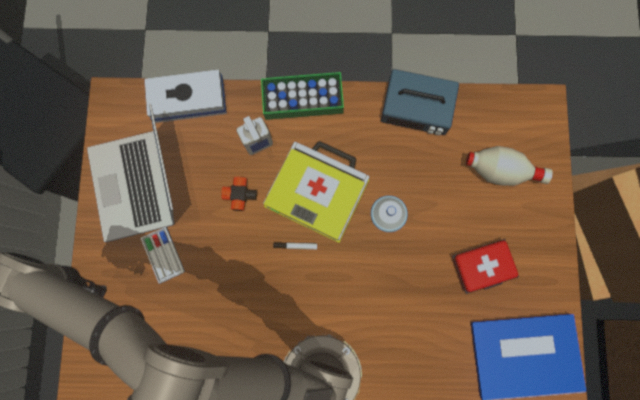

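View pics/side0.png

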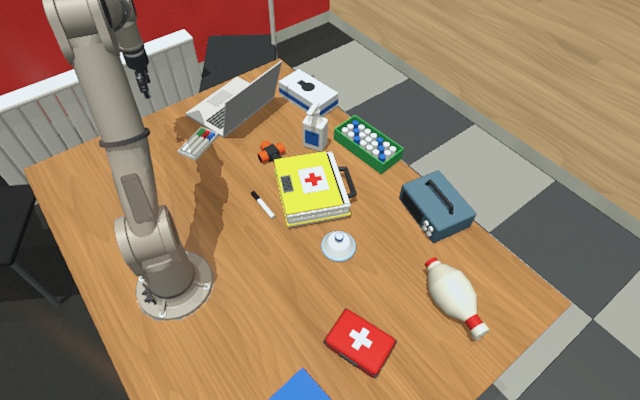

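The top view shows the trainer with its lid centred near (317,190). The pad is at (304,213), the handle at (335,153), the splitter at (239,193), the mask at (390,213) and the marker at (295,245). The side view matches this.

```bash
cat > h.py <<'E'
import cv2,numpy as np
def cast(f,uv,z):
    R=cv2.Rodrigues(f["rvec"])[0]; c=-R.T@f["tvec"].ravel()
    uv=np.asarray(uv,float).reshape(-1,2)
    d=np.c_[uv,np.ones(len(uv))]@np.linalg.inv(f["mtx"]).T@R
    return c+d*((z-c[2])/d[:,2])[:,None]
def cloud(f):
    R=cv2.Rodrigues(f["rvec"])[0]; h,w=f["depth"].shape
    v,u=np.mgrid[:h,:w]; p=np.stack([u,v,np.ones_like(u)],-1)@np.linalg.inv(f["mtx"]).T*f["depth"][...,None]
    return (p-f["tvec"].ravel())@R
E
python3 - <<'E'
from h import *
for n,roi in(("top",(255,140,375,245)),("side",(270,145,360,230))):
    f=dict(np.load(f"pics/{n}0.npz")); P=cloud(f); hsv=cv2.cvtColor(f["image"],cv2.COLOR_RGB2HSV)
    x0,y0,x1,y1=roi; m=np.zeros(hsv.shape[:2],bool); m[y0:y1,x0:x1]=1
    ye=m&(cv2.inRange(hsv,(24,110,60),(36,255,255))>0)
    k=ye&(P[...,2]>.08)&(P[...,2]<.1)
    print(n,k.sum(),"z",np.median(P[k][:,2]))
    v,u=np.nonzero(k); W=cast(f,np.c_[u,v],.089)[:,:2]
    rect=cv2.minAreaRect((W*1000).astype(np.float32)); print(rect); print(cv2.boxPoints(rect).round())
    gr=m&(hsv[...,1]<110)&(hsv[...,2]<130)&(P[...,2]>.083)&(P[...,2]<.1)
    nl,lab,st,ce=cv2.connectedComponentsWithStats(gr.astype(np.uint8))
    for i in range(1,nl):
        if st[i,4]>40:
            v,u=np.nonzero(lab==i); print("pad",st[i],cv2.minAreaRect((cast(f,np.c_[u,v],.0905)[:,:2]*1000).astype(np.float32)))
E
```

```text
top 3726 z 0.09093948138844231
((548.7855834960938, 31.734832763671875), (250.18418884277344, 196.45704650878906), 65.42448425292969)
[[ 407.  -41.]
 [ 586. -123.]
 [ 690.  105.]
 [ 511.  186.]]
pad [295 148  29  15  43] ((666.3229370117188, 49.23054504394531), (97.72933197021484, 4.653715133666992), 65.61112976074219)
pad [325 162  38  18  59] ((617.541259765625, -57.34126281738281), (125.53546142578125, 4.617923736572266), 65.61236572265625)
pad [291 205  26  19 258] ((482.4172668457031, 61.46295928955078), (72.31730651855469, 33.93482208251953), 65.35566711425781)
side 2265 z 0.09052423944705992
((545.7775268554688, 28.3795166015625), (255.4913787841797, 195.38641357421875), 65.4588851928711)
[[ 404.  -47.]
 [ 582. -128.]
 [ 688.  104.]
 [ 510.  185.]]
pad [281 176  12  16 128] ((479.8580627441406, 60.21269989013672), (66.80225372314453, 30.039159774780273), 65.46324157714844)
```

```bash
cat >> h.py <<'E'
a=np.array([.9095,-.4158,0]); b=np.array([.4158,.9095,0]); up=np.array([0,0,1.])
O=np.array([560,25,0.])   # aed origin, mm
def L(x,y,z): return O+x*a+y*b+z*up          # aed-local mm -> world mm
def Rt(t): # tool pointing down, tilted t towards +a ; tool y along b
    z=np.sin(t)*a-np.cos(t)*up; return np.c_[np.cross(b,z),b,z]
def rel(o,p,t=0):
    R=cv2.Rodrigues(np.array(o["orientation"]))[0]
    s=R.T@(p-1000*np.array(o["tcp_pos"])); w=cv2.Rodrigues(R.T@Rt(t))[0].ravel()
    return s.round(1),w.round(3)
def loc(o):
    d=1000*np.array(o["tcp_pos"])-O; return np.array([d@a,d@b,d[2]]).round(1)
E
python3 - <<'E'
from h import *; from bench import r
o=r.get_obs(); print(rel(o,L(-86,0,200)),L(-86,0,0),loc(o),L(-30,58,0))
print(cv2.Rodrigues(np.array(o["orientation"]))[0].round(3))
E
```

```text
(array([-419.8, -430.5,    4.2]), array([-0.002,  0.   ,  0.028])) [481.783   60.7588   0.    ] [-517.7  418.6  203.5] [556.8314  90.225    0.    ]
[[-0.921  0.39  -0.   ]
 [ 0.39   0.921 -0.002]
 [-0.    -0.002 -1.   ]]
```

Call:
step_arm(moves=[[-420,-430,4,0,0,0.028,0],[-420,-430,4,0,0,0.028,0],[-420,-430,4,0,0,0.028,0],[-420,-430,4,0,0,0.028,0],[-420,-430,4,0,0,0.028,0],[-420,-430,4,0,0,0.028,0],[-420,-430,4,0,0,0.028,0],[-420,-430,4,0,0,0.028,0]], grip_force=40)

```text
clock: 0.9
tcp_pos: [0.4092, 0.2469, 0.2015]
orientation: [-0.668, -3.07, -0.0]
contact_force: [1.1, 0.4, 0.4]
grip_width: 0.0001
gripper_force: 0.0
```

Call:
step_arm(moves=[[-140,-136,0,0,0,0,0],[-140,-136,0,0,0,0,0],[-140,-136,0,0,0,0,0],[-140,-136,50,0,0,0,0],[-140,-136,80,0,0,0,0],[-140,-136,80,0,0,0,0]])

```text
clock: 1.5
tcp_pos: [0.4761, 0.0639, 0.1173]
orientation: [-0.673, -3.06, 0.009]
contact_force: [-1.3, -0.2, 0.6]
grip_width: 0.0002
gripper_force: 0.0
```

Run:
```python
from h import *; from bench import r
f=r.grab_frame("side"); cv2.imwrite("pics/s1.png",cv2.resize(f["image"][120:260,220:400,::-1],None,fx=4,fy=4))
o=r.get_obs(); print(o["clock"],loc(o),rel(o,L(-86,0,92)),o["contact_force"],o["joints"])
```

```text
1.55 [-91.9   2.9 119.8] (array([-6. , -2.8, 27.8]), array([-0.004, -0.004, -0.002])) [0.099236   0.49241306 0.5145262 ] [-0.53123372  0.27966814  0.31112959  2.10061207 -0.11878598  0.7838362
  0.99326729]
```

View pics/s1.png

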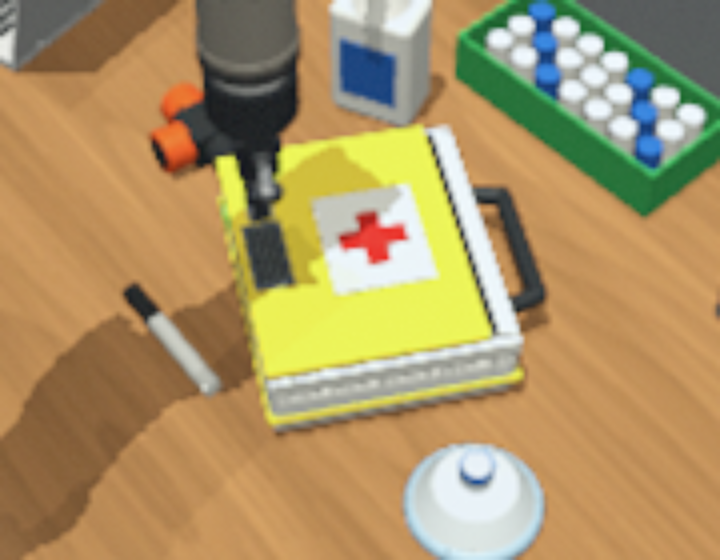

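The fingertip, at crop (258,215), hovers over the pad at (268,255). I'll press slowly now.

Call:
step_arm(moves=[[-6,-3,24,0,0,0,0],[-6,-3,27,0,0,0,0],[-6,-3,29,0,0,0,0],[-6,-3,31,0,0,0,0],[-6,-3,32,0,0,0,0],[-6,-3,33,0,0,0,0]])

```text
clock: 2.15
tcp_pos: [0.4844, 0.0624, 0.0893]
orientation: [0.668, 3.069, 0.001]
contact_force: [0.8, -0.1, 0.1]
grip_width: -0.0001
gripper_force: 0.0
```

Call:
step_arm(moves=[[0,0,1,0,0,0,0],[0,0,1.5,0,0,0,0],[0,0,2,0,0,0,0],[0,0,2,0,0,0,0]])

```text
clock: 2.55
tcp_pos: [0.484, 0.0618, 0.0866]
orientation: [-0.669, -3.069, 0.0]
contact_force: [-0.1, 0.0, -0.0]
grip_width: 0.0002
gripper_force: 0.0
```

Call:
step_arm(moves=[[0,0,1,0,0,0,0],[0,0,1.5,0,0,0,0],[0,0,2,0,0,0,0],[0,0,2,0,0,0,0]])

```text
clock: 2.95
tcp_pos: [0.484, 0.0619, 0.0845]
orientation: [-0.668, -3.07, 0.0]
contact_force: [-0.1, -0.3, -0.2]
grip_width: -0.0001
gripper_force: 0.0
```

Run:
```python
from h import *; from bench import r
f=r.grab_frame("side"); cv2.imwrite("pics/s2.png",cv2.resize(f["image"][150:235,260:360,::-1],None,fx=7,fy=7,interpolation=cv2.INTER_CUBIC))
o=r.get_obs(); print(o["clock"],loc(o),o["contact_force"],o["moment"],o["tau"])
P=cloud(f); z=P[...,2]; l=(P*1000-O); x=l@a; y=l@b
for xx in(-100,-60,0,60):
  k=(abs(x-xx)<10)&(abs(y+60)<25)&(z<.15); print(xx,np.median(z[k]))
```

```text
3.0 [-84.5   2.   84.6] [-0.29741025 -0.32536078 -0.06748925] [ 0.01221173  0.02333057 -0.00979505] [ 2.50459103e-03 -4.09788930e+01  3.54197368e+00 -1.99738508e+01
  7.10022025e-03 -2.48740682e-03  1.70177202e-03]
-100 0.08990314559169793
-60 0.09093791216817551
0 0.09078458625873301
60 0.09026645667391961
```

View pics/s2.png

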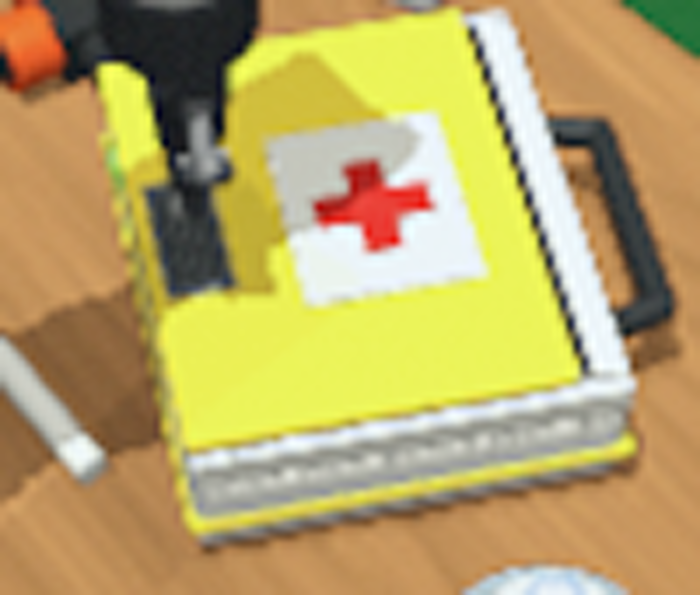

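The fingertip is over the pad at crop (190,205), but I read no force yet. I'll keep going down in small steps.

Call:
step_arm(moves=[[0,0,1,0,0,0,0],[0,0,2,0,0,0,0],[0,0,2,0,0,0,0]])

```text
clock: 3.3
tcp_pos: [0.4839, 0.0619, 0.0825]
orientation: [-0.668, -3.069, 0.0]
contact_force: [0.1, 0.9, -0.0]
grip_width: 0.0003
gripper_force: 0.0
```

Call:
step_arm(moves=[[0,0,1,0,0,0,0],[0,0,2,0,0,0,0],[0,0,2,0,0,0,0]])

```text
clock: 3.6
tcp_pos: [0.4839, 0.0619, 0.0805]
orientation: [-0.668, -3.069, 0.0]
contact_force: [-0.1, 0.2, 1.1]
grip_width: 0.0003
gripper_force: 0.0
```

Call:
step_arm(moves=[[0,0,1,0,0,0,0],[0,0,1,0,0,0,0]])

```text
clock: 3.8
tcp_pos: [0.484, 0.0619, 0.0795]
orientation: [-0.668, -3.07, 0.0]
contact_force: [-0.5, 0.6, 0.7]
grip_width: -0.0001
gripper_force: 0.0
```

Call:
step_arm(moves=[[0,0,1,0,0,0,0],[0,0,2,0,0,0,0],[0,0,2,0,0,0,0]])

```text
clock: 4.1
tcp_pos: [0.4839, 0.0619, 0.0775]
orientation: [-0.669, -3.069, 0.0]
contact_force: [0.1, 0.3, -0.0]
grip_width: 0.0001
gripper_force: 0.0
```

Run:
```python
from h import *; from bench import r
for n in("side","top"):
  f=r.grab_frame(n)
  P=cloud(f); l=(P*1000-O); x=l@a; y=l@b; z=l[...,2]
  for lo in range(70,200,10):
    k=(f["depth"]>0)&(abs(x+85)<60)&(abs(y)<60)&(z>=lo)&(z<lo+10)
    if k.sum(): print(n,lo,k.sum(),x[k].min().round(),x[k].max().round(),y[k].min().round(),y[k].max().round())
  if n=="side": cv2.imwrite("pics/s3.png",cv2.resize(f["image"][150:215,260:330,::-1],None,fx=9,fy=9,interpolation=cv2.INTER_CUBIC))
```

```text
side 80 207 -112.0 -26.0 -60.0 60.0
side 90 350 -111.0 -25.0 -59.0 60.0
side 100 1 -79.0 -79.0 -46.0 -46.0
side 110 10 -93.0 -76.0 -12.0 6.0
side 120 12 -93.0 -75.0 -16.0 4.0
side 130 2 -94.0 -86.0 -11.0 -1.0
side 140 2 -94.0 -94.0 -25.0 -8.0
side 150 5 -94.0 -84.0 -13.0 -8.0
side 160 6 -95.0 -73.0 -40.0 -11.0
side 170 16 -100.0 -67.0 -50.0 13.0
side 180 11 -100.0 -67.0 -56.0 -11.0
side 190 27 -100.0 -63.0 -60.0 -14.0
top 80 63 -104.0 -25.0 -60.0 -19.0
top 90 117 -109.0 -25.0 -60.0 -21.0
top 100 1 -41.0 -41.0 -57.0 -57.0
top 180 1 -74.0 -74.0 -42.0 -42.0
top 190 31 -95.0 -69.0 -59.0 -40.0
```

View pics/s3.png

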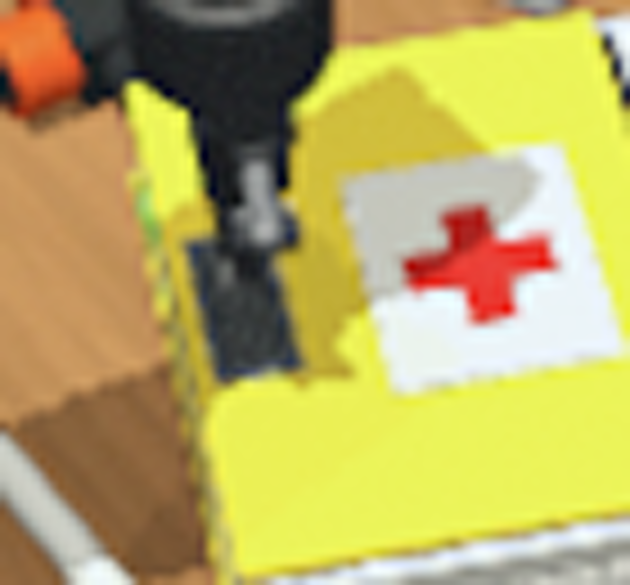

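The tip, at crop (245,280), looks just above or on the pad. It seems to be about 13 mm short of the nominal TCP, so I'll continue by force.

Call:
step_arm(moves=[[0,0,1,0,0,0,0],[0,0,1,0,0,0,0]])

```text
clock: 4.4
tcp_pos: [0.484, 0.0619, 0.0765]
orientation: [-0.668, -3.07, 0.0]
contact_force: [-0.1, -0.3, -0.2]
grip_width: -0.0001
gripper_force: 0.0
```

Call:
step_arm(moves=[[0,0,1,0,0,0,0],[0,0,1,0,0,0,0]])

```text
clock: 4.6
tcp_pos: [0.484, 0.0619, 0.0755]
orientation: [-0.668, -3.07, 0.0]
contact_force: [0.4, -0.6, -0.2]
grip_width: -0.0
gripper_force: 0.0
```

Call:
step_arm(moves=[[0,0,1,0,0,0,0],[0,0,1,0,0,0,0]])

```text
clock: 4.8
tcp_pos: [0.4839, 0.0619, 0.0745]
orientation: [-0.668, -3.069, 0.0]
contact_force: [-0.3, 0.8, 0.2]
grip_width: 0.0003
gripper_force: 0.0
```

Call:
step_arm(moves=[[0,0,1,0,0,0,0],[0,0,1,0,0,0,0]])

```text
clock: 5.0
tcp_pos: [0.4839, 0.0619, 0.0735]
orientation: [-0.668, -3.069, 0.0]
contact_force: [-0.0, 0.2, -0.2]
grip_width: 0.0002
gripper_force: 0.0
```

Call:
step_arm(moves=[[0,0,1,0,0,0,0],[0,0,1,0,0,0,0]])

```text
clock: 5.2
tcp_pos: [0.484, 0.0619, 0.0725]
orientation: [-0.668, -3.07, 0.0]
contact_force: [0.2, 0.5, 0.3]
grip_width: -0.0003
gripper_force: 0.0
```

Run:
```python
from h import *; from bench import r
f=r.grab_frame("side"); o=r.get_obs(); print(o["clock"],loc(o),o["contact_force"],o["tau"].round(2),o["joints"].round(3))
P=cloud(f); l=(P*1000-O); x=l@a; y=l@b; z=l[...,2]
for xx in(-100,-86,-60,0,60):
  k=(abs(x-xx)<8)&(abs(abs(y)-60)<25)&(z<150)&(z>70); print(xx,np.median(z[k]))
```

```text
5.25 [-84.5   1.9  72.6] [ 0.2644177  -1.33040245 -0.29143208] [-0.000e+00 -4.170e+01  3.670e+00 -1.928e+01  0.000e+00 -1.000e-02
  0.000e+00] [-0.495  0.364  0.29   2.126 -0.164  0.672  1.048]
-100 91.25242739551607
-86 91.18009099433712
-60 90.65185866996048
0 90.78363558284053
60 90.20973041727729
```

Call:
step_arm(moves=[[0,0,1,0,0,0,0],[0,0,2,0,0,0,0],[0,0,2,0,0,0,0]])

```text
clock: 5.55
tcp_pos: [0.4839, 0.0619, 0.0705]
orientation: [-0.668, -3.069, 0.0]
contact_force: [0.5, -0.9, 0.8]
grip_width: -0.0
gripper_force: 0.0
```

Run:
```python
from h import *; from bench import r
print(r.tcp_to_grasp, [m for m in dir(r) if m[0]!='_'])
f=r.grab_frame("side"); o=r.get_obs(); print(o["clock"],loc(o),o["contact_force"])
R=cv2.Rodrigues(f["rvec"])[0]
for z in(70,80,90,100,110,150):
  p=R@(L(*loc(o)[:2],z)/1000)+f["tvec"].ravel(); q=f["mtx"]@p; print(z,(q[:2]/q[2]).round(1), f["depth"][int(q[1]/q[2]),int(q[0]/q[2])].round(3),p[2].round(3))
cv2.imwrite("pics/s4.png",cv2.resize(f["image"][150:210,260:320,::-1],None,fx=10,fy=10,interpolation=cv2.INTER_NEAREST))
```

```text
0.0187 ['Unreachable', 'get_obs', 'grab_frame', 'hand_in', 'tcp_to_grasp']
5.6 [-84.5   1.9  70.5] [ 0.77725537 -0.07290084 -0.32743989]
70 [287.4 186.2] 1.503 1.528
80 [287.2 184.4] 1.506 1.52
90 [287.1 182.6] 1.492 1.512
100 [287.  180.8] 1.483 1.505
110 [286.9 178.9] 1.405 1.497
150 [286.3 171.3] 1.408 1.465
```

View pics/s4.png

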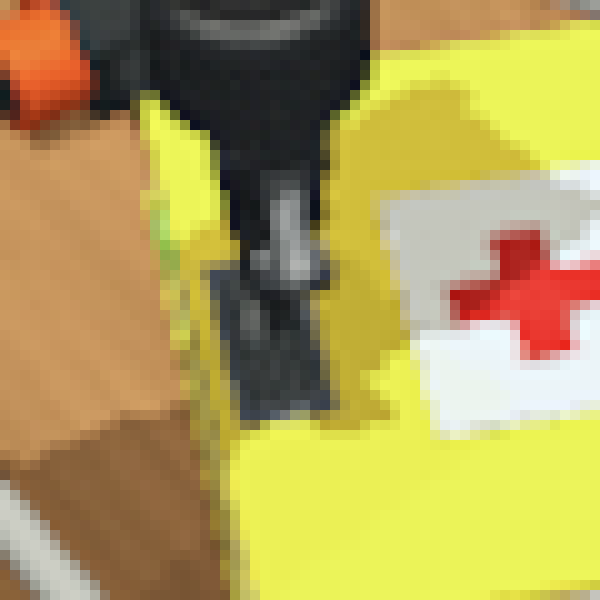

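Run:
```python
from h import *; from bench import r
for n in("side","top"):
  f=r.grab_frame(n); P=cloud(f); l=P*1000-O; x=l@a; y=l@b; z=l[...,2]
  print(n)
  if n=="side":
    for v in range(164,190,2): print(v,[(int(x[v,u]),int(y[v,u]),int(z[v,u])) for u in (283,285,287,289,291)])
  else:
    k=(abs(x+85)<70)&(abs(y)<70)&(z>100)&(z<400); print(k.sum(),x[k].mean(),y[k].mean(),np.percentile(z[k],[1,10,50]))
```

```text
side
164 [(-95, -11, 203), (-92, -34, 228), (-85, -35, 227), (-79, -40, 231), (-71, -29, 218)]
166 [(-97, -19, 203), (-92, -32, 216), (-86, -36, 218), (-79, -33, 214), (-73, -34, 214)]
168 [(-97, -17, 191), (-93, -35, 210), (-86, -37, 211), (-80, -40, 213), (-73, -38, 208)]
170 [(-97, -13, 177), (-93, -33, 198), (-87, -39, 204), (-81, -40, 202), (-70, -15, 172)]
172 [(-97, -12, 165), (-91, -14, 166), (-84, -15, 165), (-82, -44, 198), (-70, -13, 159)]
174 [(-91, 44, 89), (-91, -14, 156), (-88, -42, 187), (-83, -51, 196), (-75, -43, 184)]
176 [(-93, 33, 91), (-94, -32, 167), (-90, -52, 188), (-84, -59, 195), (-78, -57, 192)]
178 [(-95, 22, 93), (-94, -29, 154), (-91, -59, 188), (-85, -57, 184), (-78, -58, 183)]
180 [(-96, 17, 89), (-92, -10, 120), (-86, -12, 121), (-79, -10, 117), (-71, -5, 109)]
182 [(-98, 5, 92), (-92, -4, 102), (-86, -10, 108), (-79, -10, 106), (-70, 0, 91)]
184 [(-99, -3, 92), (-92, -2, 90), (-86, -4, 90), (-79, -7, 91), (-72, -9, 92)]
186 [(-101, -16, 97), (-95, -16, 95), (-88, -16, 94), (-81, -22, 99), (-74, -16, 90)]
188 [(-102, -17, 88), (-96, -19, 89), (-89, -23, 92), (-82, -24, 91), (-75, -24, 89)]
top
52 -78.25574745163091 -51.64374343879335 [100.86694569 185.89597116 191.79853014]
```

Call:
step_arm(moves=[[0,0,1,0,0,0,0],[0,0,2,0,0,0,0],[0,0,3,0,0,0,0],[0,0,3,0,0,0,0]])

```text
clock: 6.1
tcp_pos: [0.4839, 0.0619, 0.0675]
orientation: [-0.668, -3.069, 0.0]
contact_force: [-0.4, -0.1, 0.6]
grip_width: -0.0003
gripper_force: 0.0
```

Call:
step_arm(moves=[[0,0,1,0,0,0,0],[0,0,2,0,0,0,0],[0,0,2,0,0,0,0]])

```text
clock: 6.4
tcp_pos: [0.4839, 0.0619, 0.0655]
orientation: [-0.668, -3.069, 0.0]
contact_force: [-0.7, -0.6, 0.5]
grip_width: 0.0
gripper_force: 0.0
```

Call:
step_arm(moves=[[0,0,1,0,0,0,0],[0,0,2,0,0,0,0],[0,0,3,0,0,0,0],[0,0,3,0,0,0,0]])

```text
clock: 6.8
tcp_pos: [0.4841, 0.0619, 0.0626]
orientation: [-0.668, -3.07, -0.0]
contact_force: [0.3, -0.1, -0.1]
grip_width: 0.0
gripper_force: 0.1
```

Run:
```python
from h import *; from bench import r
f=r.grab_frame("side"); o=r.get_obs(); print(o["clock"],loc(o),o["contact_force"],o["joints"].round(3),o["tau"].round(2))
P=cloud(f); l=P*1000-O; x=l@a; y=l@b; z=l[...,2]
for v in range(172,192,1): print(v,[(int(x[v,u]),int(y[v,u]),int(z[v,u])) for u in (285,287,289,291)])
```

```text
6.85 [-84.5   2.   62.6] [0.27766836 0.49126972 0.13075789] [-0.489  0.382  0.283  2.132 -0.173  0.649  1.055] [ 4.000e-02 -4.224e+01  3.800e+00 -1.869e+01  2.000e-02 -1.000e-02
  0.000e+00]
172 [(-93, -28, 182), (-88, -46, 201), (-81, -41, 194), (-71, -15, 162)]
173 [(-91, -11, 157), (-86, -23, 170), (-82, -44, 193), (-70, -10, 151)]
174 [(-91, -16, 158), (-85, -14, 155), (-83, -49, 194), (-71, -11, 148)]
175 [(-92, -16, 154), (-83, -4, 138), (-83, -51, 191), (-75, -42, 179)]
176 [(-91, -9, 140), (-89, -44, 180), (-83, -50, 185), (-76, -46, 179)]
177 [(-92, -10, 136), (-91, -54, 187), (-84, -53, 184), (-78, -57, 186)]
178 [(-94, -29, 153), (-91, -57, 185), (-85, -58, 184), (-79, -62, 187)]
179 [(-94, -23, 141), (-92, -63, 187), (-85, -56, 177), (-79, -58, 178)]
180 [(-95, -30, 144), (-92, -59, 177), (-86, -60, 177), (-77, -47, 160)]
181 [(-92, -6, 110), (-86, -13, 117), (-79, -11, 113), (-71, -2, 100)]
182 [(-92, -4, 102), (-86, -12, 111), (-79, -13, 109), (-72, -7, 100)]
183 [(-92, 0, 92), (-86, -13, 106), (-80, -13, 104), (-71, -3, 91)]
184 [(-92, -2, 89), (-87, -13, 101), (-80, -11, 97), (-72, -8, 91)]
185 [(-94, -10, 94), (-87, -11, 93), (-80, -10, 90), (-74, -17, 97)]
186 [(-95, -16, 95), (-87, -12, 89), (-81, -17, 93), (-73, -15, 88)]
187 [(-95, -18, 93), (-88, -15, 87), (-81, -18, 89), (-74, -19, 88)]
188 [(-96, -20, 90), (-89, -25, 94), (-82, -23, 90), (-76, -26, 92)]
189 [(-97, -29, 95), (-90, -29, 94), (-83, -31, 94), (-77, -31, 93)]
190 [(-97, -28, 89), (-91, -33, 93), (-84, -36, 95), (-78, -38, 96)]
191 [(-98, -35, 92), (-91, -36, 91), (-85, -37, 91), (-78, -38, 90)]
```

Call:
step_arm(moves=[[0,0,1,0,0,0,0],[0,0,2,0,0,0,0],[0,0,2,0,0,0,0]])

```text
clock: 7.15
tcp_pos: [0.484, 0.0619, 0.0608]
orientation: [-0.668, -3.07, -0.0]
contact_force: [-1.6, 0.5, 5.4]
grip_width: 0.0001
gripper_force: 2.2
```

Call:
step_arm(moves=[[0,0,1,0,0,0,0],[0,0,2,0,0,0,0],[0,0,2,0,0,0,0]])

```text
clock: 7.45
tcp_pos: [0.4839, 0.0619, 0.0586]
orientation: [-0.668, -3.069, -0.0]
contact_force: [-1.1, -0.2, 4.6]
grip_width: 0.0003
gripper_force: 2.1
```

Contact came at TCP z of about 62 mm, so the real tip is about 28 mm short of the reported TCP. The force has already dipped. I'll go slightly further, then lift off quickly.

Call:
step_arm(moves=[[0,0,1,0,0,0,0],[0,0,1,0,0,0,0],[30,0,-50,0,0,0,0],[60,0,-90,0,0,0,0],[80,0,-130,0,0,0,0],[80,0,-130,0,0,0,0],[80,0,-130,0,0,0,0],[80,0,-130,0,0,0,0]])

```text
clock: 8.25
tcp_pos: [0.4111, 0.0948, 0.1877]
orientation: [-0.669, -3.069, 0.001]
contact_force: [0.0, -0.2, 0.3]
grip_width: 0.0
gripper_force: 0.0
```

Run:
```python
from h import *; from bench import r
import time
f=r.grab_frame("side"); o=r.get_obs(); print(o["clock"],loc(o),o["contact_force"],o["joints"].round(3))
P=cloud(f); l=P*1000-O; x=l@a; y=l@b; z=l[...,2]
for xx in(-105,-90,-60,0,60):
  k=(abs(x-xx)<8)&(abs(y+80)<30)&(z<200)&(z>70); print(xx,np.median(z[k]))
```

```text
8.3 [-164.5    1.2  187.4] [ 0.09496308  0.38743211 -0.58666934] [-0.675  0.066  0.317  2.161 -0.025  0.92   0.798]
-105 78.88173102281164
-90 165.71421193237785
-60 157.6936810299752
0 129.78185029251375
60 102.82658447559946
```

The lid is ajar, with the pad region about 165 mm high. Next I'll tilt the finger 20° and bring it in front of the edge at y +60, clear of the hook.

Run:
```python
from h import *; from bench import r
o=r.get_obs(); print(rel(o,L(-114,60,103),np.deg2rad(20)))
```

```text
(array([-50.5,  59. ,  84.2]), array([-0.002, -0.35 , -0.   ]))
```

Call:
step_arm(moves=[[0,59,20,0,-0.12,0,0],[-10,59,50,0,-0.25,0,0],[-50,59,84,0,-0.35,0,0],[-50,59,84,0,-0.35,0,0],[-50,59,84,0,-0.35,0,0],[-50,59,84,0,-0.35,0,0]])

```text
clock: 8.9
tcp_pos: [0.4817, 0.1273, 0.1053]
orientation: [0.6, 2.734, -0.106]
contact_force: [-0.0, -0.1, 0.7]
grip_width: -0.0002
gripper_force: 0.0
```

Run:
```python
from h import *; from bench import r
f=r.grab_frame("side"); o=r.get_obs(); print(o["clock"],loc(o),o["contact_force"],o["joints"].round(3),rel(o,L(-114,60,103),np.deg2rad(20)))
cv2.imwrite("pics/s5.png",cv2.resize(f["image"][120:240,230:380,::-1],None,fx=5,fy=5,interpolation=cv2.INTER_CUBIC))
```

```text
8.95 [-113.5   60.9  105.8] [-0.00360143  0.31228422 -0.3568108 ] [-0.868  0.23   0.307  2.283  0.484  0.497  0.152] (array([ 1.4, -0.9,  2.4]), array([ 0.   ,  0.   , -0.003]))
```

View pics/s5.png

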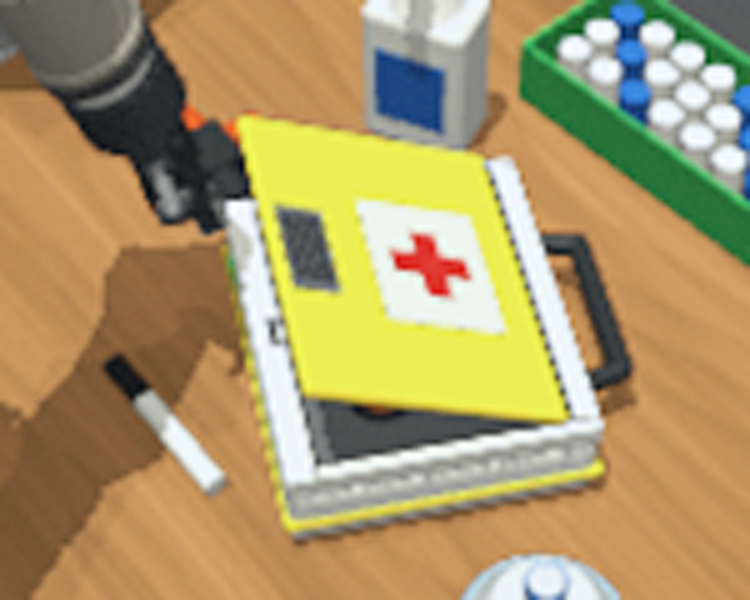

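The finger, with its tip at crop (215,220), stands in front of the lid's left half with the rim clear. Now I'll compute the arc path.

Run:
```python
from h import *
t=np.deg2rad(20); zt=np.array([np.sin(t),-np.cos(t)]); nf=np.array([np.cos(t),np.sin(t)]); H=np.array([85,82.])
base=np.array([-114,104.])
for th in [.36,.43,.52,.61,.7,.79,.88,.97,1.06,1.15,1.22,1.3,1.38,1.46,1.54,1.62,1.72]:
    u=np.array([-np.cos(th),np.sin(th)])
    tip=(H+197*u-11*nf+30*zt) if th<1.22 else (H+167*u-11*nf)
    T=tip+28*zt; d=T-base
    print(th,T.round(),"row x,z:",(-d@nf).round(),(d@zt).round())
```

```text
0.36 [-90.  93.] row x,z: -19.0 18.0
0.43 [-85. 106.] row x,z: -28.0 8.0
0.52 [-76. 122.] row x,z: -41.0 -4.0
0.61 [-67. 137.] row x,z: -55.0 -15.0
0.7 [-56. 151.] row x,z: -70.0 -24.0
0.79 [-44. 164.] row x,z: -86.0 -32.0
0.88 [-31. 176.] row x,z: -102.0 -39.0
0.97 [-17. 186.] row x,z: -119.0 -44.0
1.06 [ -2. 196.] row x,z: -137.0 -48.0
1.15 [ 14. 204.] row x,z: -154.0 -50.0
1.22 [ 27. 209.] row x,z: -168.0 -50.0
1.3 [ 40. 213.] row x,z: -182.0 -50.0
1.38 [ 53. 216.] row x,z: -195.0 -48.0
1.46 [ 66. 218.] row x,z: -208.0 -46.0
1.54 [ 79. 219.] row x,z: -221.0 -42.0
1.62 [ 92. 219.] row x,z: -233.0 -37.0
1.72 [109. 217.] row x,z: -248.0 -30.0
```

Call:
step_arm(moves=[[-14,0,8,0,0,0,0],[-28,0,8,0,0,0,0],[-35,0,2,0,0,0,0],[-41,0,-4,0,0,0,0],[-48,0,-10,0,0,0,0],[-55,0,-15,0,0,0,0]])

```text
clock: 9.55
tcp_pos: [0.5237, 0.1086, 0.1387]
orientation: [0.596, 2.733, -0.104]
contact_force: [-1.3, -0.3, -0.2]
grip_width: 0.0002
gripper_force: 0.8
```

```bash
cat > lid.py <<'E'
from h import *; from bench import r
f=r.grab_frame("side"); o=r.get_obs(); print(o["clock"],loc(o),o["contact_force"].round(1))
P=cloud(f); l=P*1000-O; x=l@a; y=l@b; z=l[...,2]; hsv=cv2.cvtColor(f["image"],cv2.COLOR_RGB2HSV)
k=(cv2.inRange(hsv,(24,110,60),(36,255,255))>0)&(abs(y)<120)&(z>100)&(x>-140)&(x<200)
X,Z=x[k],z[k]; print(k.sum(),"x",np.percentile(X,[2,50,98]).round(),"z",np.percentile(Z,[2,50,98]).round())
c=np.linalg.eigh(np.cov(X,Z))[1][:,1]; print("angle",np.arctan2(abs(c[1]),-c[0]*np.sign(c[1])))
E
python3 lid.py
```

```text
9.6 [-66.5  61.3 139.8] [-1.6  1.7  0.9]
1427 x [-73. -18.  73.] z [102. 168. 205.]
angle 0.6229200086814315
```

The lid follows at 0.62 rad, as planned. I'll continue along the arc.

Call:
step_arm(moves=[[-15,0,-9,0,0,0,0],[-31,0,-17,0,0,0,0],[-47,0,-24,0,0,0,0],[-64,0,-29,0,0,0,0],[-82,0,-33,0,0,0,0],[-99,0,-35,0,0,0,0],[-113,0,-35,0,0,0,0],[-113,0,-35,0,0,0,0]])

```text
clock: 10.4
tcp_pos: [0.611, 0.0686, 0.2105]
orientation: [0.598, 2.731, -0.104]
contact_force: [0.4, -0.4, -0.2]
grip_width: -0.0002
gripper_force: 0.0
```

```bash
python3 lid.py
```

```text
10.45 [ 26.8  60.8 209.6] [-1.2  0.3 -0.2]
226 x [10. 27. 67.] z [160. 270. 313.]
angle 1.2118883847919035
```

Call:
step_arm(moves=[[-14,0,0,0,0,0,0],[-27,0,2,0,0,0,0],[-40,0,4,0,0,0,0],[-53,0,8,0,0,0,0],[-65,0,13,0,0,0,0],[-80,0,20,0,0,0,0],[-80,0,20,0,0,0,0],[-80,0,20,0,0,0,0]])

```text
clock: 11.25
tcp_pos: [0.6838, 0.0349, 0.2173]
orientation: [0.597, 2.734, -0.106]
contact_force: [-0.4, 0.3, 1.5]
grip_width: -0.0
gripper_force: 0.0
```

```bash
python3 lid.py
python3 - <<'E'
from h import *; from bench import r
for n,c in(("side",(60,230,250,420)),("top",(100,260,230,400))):
    f=r.grab_frame(n); s=f["image"][c[0]:c[1],c[2]:c[3],::-1]; cv2.imwrite(f"pics/{n}6.png",cv2.resize(s,(510,510 if n=="side" else 480),interpolation=cv2.INTER_CUBIC)[:480])
cv2.imwrite("pics/b6.png",cv2.resize(np.hstack([cv2.imread("pics/side6.png"),cv2.imread("pics/top6.png")]),None,fx=.78,fy=.78))
E
```

```text
11.3 [108.   60.8 217.4] [0.7 0.2 0.1]
546 x [ 90. 131. 142.] z [110. 256. 275.]
angle 1.8467442031025194
```

View pics/b6.png

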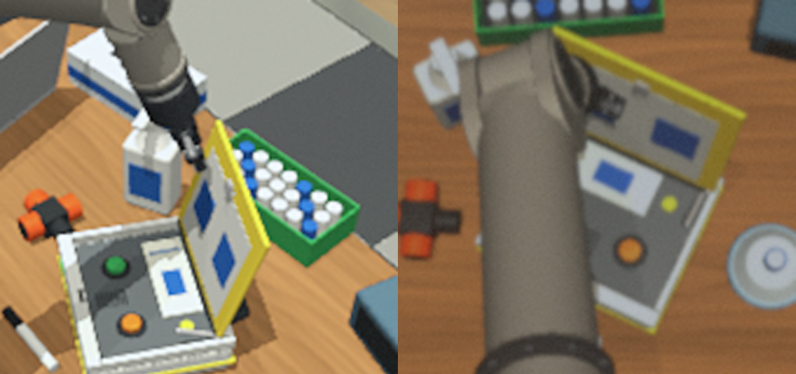

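The lid stands fully open at about 1.85 rad. The green button shows at left-panel (116,266) and the orange at (131,323). I'll retreat over the green button.

Run:
```python
from h import *; from bench import r
f=r.grab_frame("side"); o=r.get_obs()
hsv=cv2.cvtColor(f["image"],cv2.COLOR_RGB2HSV); g=cv2.inRange(hsv,(50,80,40),(85,255,255))
P=cloud(f)*1000-O; x=P@a;y=P@b
g=(g>0)&(abs(x)<100)&(abs(y)<115)&(P[...,2]<100)
v,u=np.nonzero(g); print(len(u))
W=cast(f,np.c_[u,v],.07)*1000-O; print((W@a).mean(),(W@b).mean(),(W@a).min(),(W@a).max(),(W@b).min(),(W@b).max())
print(rel(o,L(-30,58,160),0))
```

```text
64
-32.53137820541019 52.751439771750526 -48.09768126150353 -16.99567075509518 34.0127861546138 72.2530038029347
(array([149.1,  -3.1,   7.1]), array([0.   , 0.35 , 0.001]))
```

Call:
step_arm(moves=[[50,-2,0,0,0,0,0],[100,-4,0,0,0.12,0,0],[149,-5,7,0,0.25,0,0],[149,-5,7,0,0.35,0,0],[149,-5,7,0,0.35,0,0],[149,-5,7,0,0.35,0,0]])

```text
clock: 12.05
tcp_pos: [0.5575, 0.0874, 0.1604]
orientation: [0.67, 3.066, -0.001]
contact_force: [-0.6, 0.2, 0.3]
grip_width: -0.0001
gripper_force: 0.0
```

```bash
python3 - <<'E'
from h import *; from bench import r
o=r.get_obs(); print(loc(o),rel(o,L(-31,56.5,47),0),o["contact_force"])
E
python3 lid.py
```

```text
[-28.3  55.7 160.4] (array([  3.1,   0.8, 113.4]), array([ 0.   ,  0.003, -0.002])) [-0.63218247  0.21214504  0.25161471]
12.1 [-28.9  55.9 160.4] [-0.2 -0.5  0.5]
564 x [ 90. 131. 142.] z [109. 254. 275.]
angle 1.8570614702229398
```

Call:
step_arm(moves=[[3,1,50,0,0,0,0],[3,1,90,0,0,0,0],[3,1,108,0,0,0,0],[3,1,114,0,0,0,0],[3,1,116,0,0,0,0],[3,1,117,0,0,0,0],[3,1,117,0,0,0,0]])

```text
clock: 12.8
tcp_pos: [0.5554, 0.0906, 0.0445]
orientation: [0.668, 3.067, 0.002]
contact_force: [0.3, -0.3, 1.0]
grip_width: -0.0002
gripper_force: 0.0
```

Call:
step_arm(moves=[[0,0,1,0,0,0,0],[0,0,2,0,0,0,0],[0,0,2,0,0,0,0]])

```text
clock: 13.1
tcp_pos: [0.5553, 0.0905, 0.0419]
orientation: [0.668, 3.068, 0.002]
contact_force: [-0.3, 0.4, 2.5]
grip_width: -0.0001
gripper_force: 1.4
```

Call:
step_arm(moves=[[0,0,1,0,0,0,0],[0,0,2,0,0,0,0],[0,0,3,0,0,0,0],[0,0,3,0,0,0,0]])

```text
clock: 13.5
tcp_pos: [0.5553, 0.0905, 0.039]
orientation: [0.668, 3.068, 0.002]
contact_force: [0.7, 1.1, 8.8]
grip_width: -0.0002
gripper_force: 4.6
```

Call:
step_arm(moves=[[0,0,1,0,0,0,0],[0,0,1,0,0,0,0]])

```text
clock: 13.7
tcp_pos: [0.5554, 0.0905, 0.0389]
orientation: [0.669, 3.068, 0.002]
contact_force: [-2.3, 0.6, 17.4]
grip_width: 0.0001
gripper_force: 8.9
```

The button is on its stop: no further travel and the force rises to 17 N. I'll let it come up and clear off.

Call:
step_arm(moves=[[0,0,-5,0,0,0,0],[0,0,-20,0,0,0,0],[0,0,-60,0,0,0,0],[0,0,-110,0,0,0,0],[50,0,-160,0,0,0,0],[100,0,-200,0,0,0,0],[100,0,-200,0,0,0,0],[100,0,-200,0,0,0,0]])

```text
clock: 14.5
tcp_pos: [0.4613, 0.1339, 0.2395]
orientation: [0.662, 3.07, 0.004]
contact_force: [2.5, 0.4, -0.1]
grip_width: 0.0001
gripper_force: 0.0
```

```bash
python3 lid.py
python3 - <<'E'
from h import *; from bench import r
f=r.grab_frame("side"); cv2.imwrite("pics/s7.png",cv2.resize(f["image"][60:240,220:420,::-1],None,fx=3,fy=3))
f0=dict(np.load("pics/side0.npz")); d=cv2.absdiff(f["image"],f0["image"]).max(2)
hsv=cv2.cvtColor(f["image"],cv2.COLOR_RGB2HSV)
P=cloud(f)*1000-O
for n,lo,hi,yy in(("green",(50,80,40),(85,255,255),58),("orange",(5,150,100),(20,255,255),-58)):
    k=(cv2.inRange(hsv,lo,hi)>0)&(np.hypot(P@a+30,P@b-yy)<18); print(n,k.sum(),np.median(P[k][:,2]))
E
```

```text
14.55 [-133.6   57.2  238. ] [-0.1 -0.5  0.1]
556 x [ 89. 131. 142.] z [109. 254. 274.]
angle 1.8579592227124289
green 56 69.9386733342057
orange 56 70.85010460406959
```

View pics/s7.png

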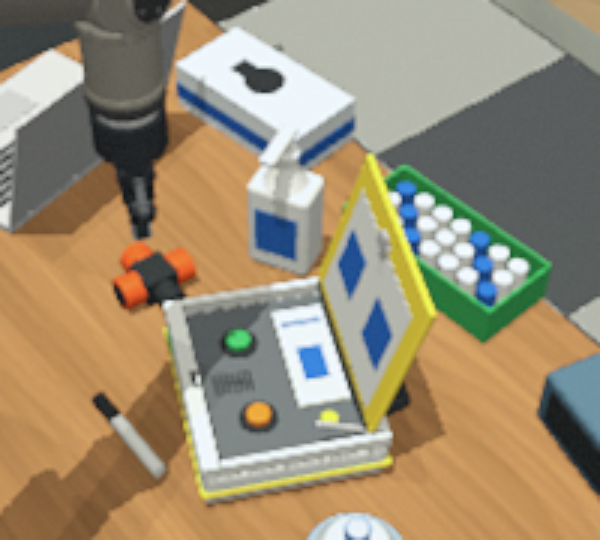

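The lid is open, both buttons are up (green at (240,342), orange at (258,415)), and the arm is clear of everything. The trainer and the things around it stand where they were.

```bash
python3 -c "
from bench import r
print(r.hand_in())"
```

```text
the job is handed in; nothing more can be done
None
```

The job is handed in at about 14.6 s of the 54 s allowed: the catch released and the lid sprang ajar, I pushed it back to its stop where it stays open, and I pressed the green button fully down and it came back up; the orange button was never touched and nothing was seen to have moved.

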